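# Shut and bolt the cover of the buffing machine

### The arm

A 6-joint arm with a two-finger parallel gripper is mounted at the origin on the work surface. World frame = base frame: x ahead of the robot, y to its left, z up, the work surface at z = 0. Lengths are in m, angles in rad, forces in N, time in s.
With the tool pointing down it reaches from about 0.35 to 0.775 m from the base axis. Payload 5.5 kg.
Tool frame: the origin (TCP) lies at the very end of the fingers, on their centre line; the grasp point (between the pads) lies 19 mm behind it; z points along the fingers, y is the direction in which the jaws open and shut (so a half turn about z gives the same grasp; the last joint's range is limited). The gripper opens to 85 mm and grips with 20 to 120 N. Pads are 22 mm wide; open, the fingers measure 114 mm over their backs; the gripper's body (76 mm by 85 mm) begins 54 mm behind the grasp point. The pads swing forward as they close: fully open they stand 13 mm farther back than shut.
Start: joints at [-1.459, 0.313, 0.046, 1.304, 0, 1.431], TCP at [0.143, -0.557, 0.231] pointing down, gripper open.
Joint ranges: [-2.76, 2.76], [-0.86, 1.69], [-1.03, 1.26], [-2.2, 2.34], [-1.47, 1.5], [-3.14, 3.14]. Speed limits (rad/s): [2.57, 2.57, 3.14, 3.14, 3.14, 3.14].

### API

Orientations are given as a unit quaternion [x, y, z, w].
In Python, from plant import readout, imaging, workorder, finder gives the robot as it stands. The module is installed in compiled form; this text tells all that it offers.
- The arm moves only by the shell command python3 -m crank 'ROWS' [FORCE]. ROWS is JSON, a list of rows, each a list of 3 entries, a list of its own where there are three numbers: the closure in counts, from 0 (fully open) to 255 (shut), then the shift along the world's x, y, z in cm, then the turn, a rotation vector about the world's x, y, z in degrees. A call has 1 to 8 rows; each row is the pose to reach, as a shift and turn from the pose measured when the call began; what a row does not reach only later rows make up. A row lasts 1/10 s, in which the tool goes at most 50 mm and 8.59 degrees, less where a joint would pass 70% of its speed; a pose out of reach is approached as far as the arm can. A call with a gripper value outside its range is refused whole. The fingers move at their own pace and stop on an object; FORCE is the grip in N (left out, the last holds). Time passes only in rows, so rows that repeat a pose let the fingers close. It gives the time, the measured TCP pose, the force and the opening at its end, in the units of the state.
- readout.read_state(): the state, without advancing time (a new reading comes with each control period).
- imaging.read_camera(name): name is "scene" or "top" or "wrist"; returns a dict with "pixels" (420x560x3 uint8, red, green, blue), "z_map" (420x560 float32, m along the optical axis (not along the pixel's ray), 0 where there is no reading), "mtx" (3x3 intrinsics, pixels), "extrinsics" (4x4, takes a point from world to camera coordinates). Camera axes: x right, y down, z forward; pixel columns grow to the right and rows downward; lengths in m; the calibration is good to about 2 mm. A picture is of the moment at which its call begins.
- workorder.job_done(): hands the job in, once; it reports no verdict.
Trained networks look in a picture, given as the dict that the camera call returned (one of the last four; its "shot" number tells which), for a name from the list of things; names that differ only in an ending like _2 or _b are one class to them, and where a whole thing is asked for, a point or a joint stands for the part that bears it (a point fixed in the world has none). Each returns a list of dicts, best first, with "score" (0 to 1); they miss things now and then, are a little off and sometimes report something else, mostly with a low value. They report only what shows in the picture. A call takes as long as a camera call.
- finder.find_in(target, picture): "rect" ([left, top, right, bottom] in pixels, round what is visible of it).
- finder.tip_of(target, picture): "pixel" ([row, column] in pixels: a listed point, or the origin of a listed thing).
The state is a dict: "time": time; "joint_positions": joint angles; "qvel": joint speeds; "effort": joint torques, N m; "position": TCP position; "orientation": TCP orientation; "ft_force": force on the tool from outside, world axes, zero at the start; "wrist_torque": the same for the moment, N m; "width": opening from 0.0 (shut) to 1.0 (fully open).
Only numpy, scipy, OpenCV 4.12 (cv2) and the standard library are available. Lean on these libraries where they do the work, as an engineer would, in place of code of your own. Each camera call takes 0.05 s, during which the arm holds its last target. There are 200 camera calls.

### The job

The shoe-repair work is finished: make the buffing wheel safe. Push the hinged cover of the bench buffing machine fully shut with your fingertips; then, holding the spring catch's thumb plate down with one fingertip, push the flat bolt fully home into the cover with the other fingertip, and take your hand away so that the catch springs up again and locks the bolt. Only push and press; lift nothing, and leave the shoes, tools and tins where they are.

Things in the scene. Friction and masses are not known exactly. Their poses are not given: they have to be found in the camera images.
- machine: Bench buffing machine, green steel cabinet fixed to the bench, place and yaw vary. Origin on the bench below the bolt; x from its front panel (robot side) to the hinged cover, y left, z up. Spans x -115 to +247 mm, y -150 to +150; flat deck at z = 100 mm over x -115 to +55, behind it the wheel well and cover. Motor on the -y side to y = -235.
- cover (a joint): Hinge angle of the sheet-steel cover, rad: 0 = shut, grows as its front edge rises. Starts ajar and stays where left; 1 to 4 N at the front edge pushes it down. Hinge line along machine y at x = +225, z = 100 mm. Box-shaped hood 170 long (x), 220 wide (y), 55 mm high, open below; a bow handle stands 31 mm up on its top, 95 mm behind the front edge.
- cover_lip (a point): Middle of the cover's upper front edge, moves with it; shut, it is at machine x = +55, y = 0, z = 155 mm. The flat top runs from it 170 mm back to the hinge and 110 mm to either side.
- bolt (a joint): Travel of the flat steel bolt along machine +x, m: 0 = drawn (as found), 0.040 = home in the shut cover's keeper (stop 0.0405). 3 to 5 N pushes it; it stays where left. The catch's tooth drops into a notch and locks it at both ends of its travel: it moves only with the catch down, and the catch springs up again only with the bolt within 1.5 mm of an end.
- bolt_grip (a point): Point on the rear (-x) face of the bolt's upright handle plate, 38 mm above the deck, at machine x = -58, y = 0 when drawn; moves with the bolt. Plate 6 mm thick (x), 28 wide (y), from 8 to 58 mm above the deck. Behind it only a 4 mm base plate lies on the deck; ahead, staples and tooth arm begin at machine x = -9, clear of the handle's travel.
- catch (a joint): Angle of the spring safety catch, a rocker on a pin parallel to the bolt (machine y = +24, z = 124 mm), rad: 0 = up, 0.16 to 0.18 frees the bolt, 0.30 = bottom stop. Pressing its thumb plate down lifts the tooth out of the bolt. Force at the plate's middle 3 N at rest, 6 N at 0.24; it springs up when let go with the bolt at either end.
- catch_pad (a point): Middle of the top face of the catch's ribbed steel thumb plate, left (+y) of the bolt; moves with it. At rest at machine x = -52, y = +55, z = 137 mm; sinks about 8 mm for 0.24 rad. Plate 86 mm long (x -95 to -9, so a fingertip can slide along it with the bolt), 38 mm wide (y +37 to +74); at rest it rises outward by 0.24 rad, pressed to 0.24 it is level.
- polish_tin: Round polish tin, 75 mm across, 23 mm high, loose on the deck right of the bolt; origin at its underside. Leave it.
- wax_stick: Brown bar of wax, 85 x 26 x 22 mm, loose on the deck right of the bolt; origin at its underside. Leave it.
- brush: Small wooden brush, 95 x 24 x 26 mm, loose on the deck left of the thumb plate; origin at its underside. Leave it.
- shoe_left: Green leather shoe, 255 mm long, 75 mm high, on the bench left of the machine; origin under its middle. Leave it.
- shoe_right: The other green shoe, 255 mm long. Leave it.
- hammer: Hammer, 260 mm long, on the bench right of the machine. Leave it.
- dye_bottle: Amber bottle, 52 mm across, 115 mm high, on the bench right of the machine. Leave it.
- mug: White mug, 80 mm across, 92 mm high, on the bench right of the machine. Leave it.

How it is judged:
On the way, in this order (a step that is already met when the one before it is completed fails the run):
1. the cover is pushed shut while the bolt is still drawn (value of joint cover below 0.03 rad and value of joint bolt below 0.006 m), for 0.1 s.
2. a fingertip holds the catch down, the bolt still drawn (value of joint catch above 0.15 rad and contact force between the fingers and catch above 0.5 N and value of joint bolt below 0.01 m), for 0.05 s.
3. with the catch still held down by one fingertip, the other pushes the bolt across (value of joint bolt between 0.015 and 0.036 m and value of joint catch above 0.12 rad and contact force between the fingers and catch above 0.5 N and contact force between the fingers and bolt above 0.3 N).
At the end, for the whole second after the job is handed in: The cover is shut (within 0.03 rad, 5 mm at its front edge), the bolt is home (at least 37 of 40 mm) and the catch has sprung up into the bolt's notch (within 0.06 rad of its rest) (value of joint cover below 0.03 rad and value of joint bolt above 0.037 m and value of joint catch below 0.06 rad); the robot touches nothing.
It fails at once if the cover is lifted or thrown open instead of pushed shut (value of joint cover above 0.68 rad).
It fails at once if something else on the machine or the bench is moved, lifted or knocked (distance of any of polish_tin, wax_stick, brush, shoe_left, shoe_right, hammer, dye_bottle, mug from where it was at the start of the episode above 0.025 m).
It also fails if it takes over 45 s, if anything falls off the work surface, if the arm or the gripper's body presses on something with over 40 N, if the wrist force passes 120 N, or if a joint passes its speed limit or range.

## Working session

There is one attempt and no reset: what is moved stays moved. The work goes in short steps, Python scripts to look and compute and a shell command to move; the robot and the scene stay as the last step left them, time stands still between calls to the robot, and variables do not carry over. Pictures are saved under pics/ and viewed, about 8 in all and at most 12, crops included, and the job is handed in when it is done.

```bash
mkdir -p pics; cat > h.py <<'E'
import numpy as np, cv2
from plant import readout, imaging, workorder, finder
def px2w(p,r,c,win=1):
    z=p["z_map"][int(r)-win:int(r)+win+1,int(c)-win:int(c)+win+1]; z=np.median(z[z>0])
    K=p["mtx"]; v=np.array([(c-K[0,2])/K[0,0]*z,(r-K[1,2])/K[1,1]*z,z,1])
    return (np.linalg.inv(p["extrinsics"])@v)[:3]
def cloud(p):
    z=p["z_map"]; h,w=z.shape; r,c=np.mgrid[:h,:w]; K=p["mtx"]
    v=np.stack([(c-K[0,2])/K[0,0]*z,(r-K[1,2])/K[1,1]*z,z,np.ones_like(z)],-1)
    return (v@np.linalg.inv(p["extrinsics"]).T)[...,:3]
def save(p,n): cv2.imwrite("pics/"+n,p["pixels"][:,:,::-1])
E
cat > a.py <<'E'
from h import *
s=readout.read_state(); print(s["time"],s["position"],s["orientation"],s["ft_force"])
ims=[]
for n in ("scene","top"):
    p=imaging.read_camera(n); ims.append(p["pixels"]); 
    np.savez(n,**{k:p[k] for k in("pixels","z_map","mtx","extrinsics")})
    for t in ("cover_lip","bolt_grip","catch_pad","machine","brush","polish_tin","wax_stick"):
        for d in finder.tip_of(t,p)[:2]:
            r,c=d["pixel"]; print(n,t,round(d["score"],2),np.round([r,c]),np.round(px2w(p,r,c),3))
for i,a in enumerate(ims): cv2.imwrite(f"pics/a{i}.png",a[:,:,::-1])
E
python3 a.py
```

```text
0.0 [ 0.14316624 -0.55635286  0.23039519] [ 9.92087983e-01  1.25541151e-01  5.00750726e-06 -9.23848424e-04] [ 0.04530215 -0.45051634  0.09443763]
scene cover_lip 0.67 [205. 280.] [0.538 0.063 0.098]
scene bolt_grip 0.72 [183. 258.] [0.482 0.007 0.154]
scene bolt_grip 0.42 [242. 163.] [ 0.576 -0.301  0.071]
scene catch_pad 0.76 [178. 278.] [0.461 0.071 0.136]
scene catch_pad 0.57 [182. 259.] [0.479 0.012 0.154]
scene brush 0.64 [187. 297.] [0.493 0.126 0.112]
scene polish_tin 0.87 [202. 232.] [ 0.511 -0.081  0.119]
scene polish_tin 0.58 [224. 267.] [0.655 0.001 0.203]
scene wax_stick 0.79 [220. 241.] [ 0.579 -0.064  0.118]
scene wax_stick 0.61 [183. 258.] [0.483 0.007 0.152]
top cover_lip 0.93 [181. 297.] [0.613 0.049 0.212]
top cover_lip 0.71 [249. 317.] [0.471 0.005 0.125]
top bolt_grip 0.56 [247. 319.] [0.474 0.002 0.156]
top catch_pad 0.78 [248. 295.] [0.474 0.054 0.135]
top machine 0.78 [234. 306.] [0.509 0.028 0.102]
top brush 0.88 [251. 258.] [0.471 0.14  0.124]
top polish_tin 0.96 [245. 352.] [ 0.48  -0.078  0.119]
top wax_stick 0.92 [210. 345.] [ 0.563 -0.065  0.119]
```

View pics/a0.png

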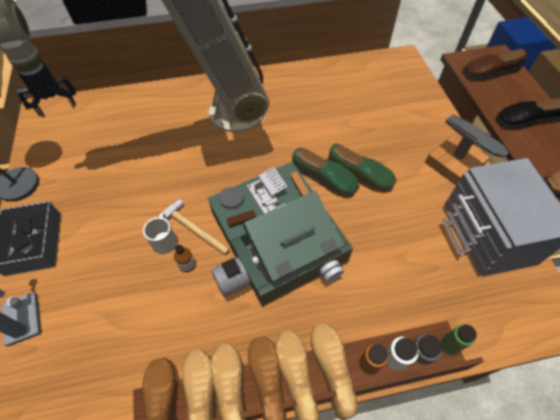

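View pics/a1.png

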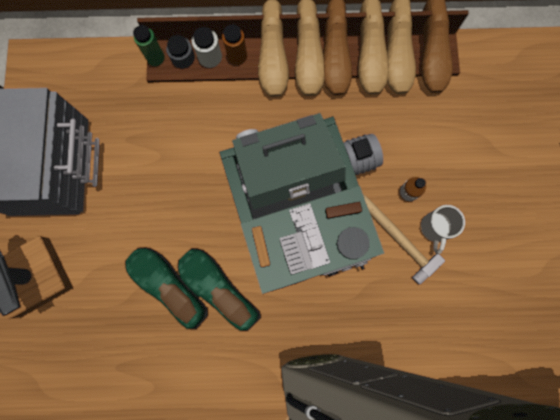

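The scene shows the machine with its cover ajar, handle upward. In the top view the bolt and ribbed thumb plate are at about (310,235) and (293,253), the brush at (261,246), the tin at (353,243). Yaw is about +16°. Next I fit the machine frame.

```bash
cat > fit.py <<'E'
from h import *
p=dict(np.load("top.npz")); P=cloud(p)
m=((abs(P[...,2]-.1)<.007)&(abs(P[...,0]-.55)<.3)&(abs(P[...,1]-.05)<.3)).astype(np.uint8)
n,l,st,_=cv2.connectedComponentsWithStats(m); k=1+np.argmax(st[1:,4]); q=P[l==k][:,:2].astype(np.float32)
(c,sz,a)=cv2.minAreaRect(q); print(c,sz,a,st[k])
B=cv2.boxPoints((c,sz,a)); print(B)
from scipy.optimize import minimize
# deck front edge & sides: yaw by trimmed rectangle with percentiles
best=[]
for yaw in np.radians(np.arange(8,24,.5)):
    R=np.array([[np.cos(yaw),np.sin(yaw)],[-np.sin(yaw),np.cos(yaw)]]); u=q@R.T
    lo,hi=np.percentile(u,[.5,99.5],axis=0); best.append((np.prod(hi-lo),np.degrees(yaw),lo,hi))
b=min(best,key=lambda t:t[0]); print(b)
yaw=np.radians(b[1]); R=np.array([[np.cos(yaw),-np.sin(yaw)],[np.sin(yaw),np.cos(yaw)]])
o=R@np.array([b[2][0]+.115,(b[2][1]+b[3][1])/2]); print("origin",o)
def M(x,y): return o+R@np.array([x,y])
for t,x,y in(("grip",-.058,0),("pad",-.052,.055)): print(t,M(x,y))
u=(P[...,:2]-o)@R
for nm,zc in(("cover",(.16,.30)),):
    s=(abs(u[...,1])<.1)&(u[...,0]>-.02)&(u[...,0]<.24)&(P[...,2]>zc[0])&(P[...,2]<zc[1])
    for x0 in np.arange(0.03,.24,.02):
        t=s&(abs(u[...,0]-x0)<.005)
        if t.any(): print(round(x0,3),np.round(np.percentile(P[t][:,2],[10,50,90]),3),np.round(np.percentile(u[t][:,1],[1,99]),3))
E
python3 fit.py; python3 -m crank '[[255,[0,0,5],[0,0,0]]]' 40
```

```text
(0.5927143096923828, 0.031361401081085205) (0.3616509437561035, 0.3217636048793793) 16.430805206298828 [ 220  117  165  177 7877]
[[ 0.37376678  0.13452533]
 [ 0.46477997 -0.1740981 ]
 [ 0.81166184 -0.07180253]
 [ 0.72064865  0.2368209 ]]
(np.float64(0.11114588339720155), np.float64(16.0), array([ 0.39845103, -0.28595174]), array([0.75430636, 0.02638273]))
origin [0.52933427 0.01676941]
grip [0.47358109 0.00078245]
pad [0.46418861 0.05530566]
0.07 [0.166 0.174 0.184] [-0.097  0.098]
0.09 [0.209 0.212 0.214] [-0.099  0.098]
0.11 [0.202 0.205 0.207] [-0.098  0.098]
0.13 [0.194 0.197 0.199] [-0.098  0.098]
0.15 [0.186 0.189 0.191] [-0.098  0.097]
0.17 [0.178 0.181 0.184] [-0.099  0.097]
0.19 [0.17  0.174 0.207] [-0.098  0.098]
0.21 [0.163 0.165 0.167] [-0.098  0.098]
0.23 [0.16  0.161 0.163] [-0.086  0.095]
time: 0.9
position: [0.1426, -0.5509, 0.2729]
orientation: [0.992, 0.126, 0.0, -0.009]
ft_force: [0.3, -0.1, -0.4]
width: 0.855
```

```bash
python3 -m crank '[[255,[2.2,4.1,1],[0,0,0]],[255,[4.4,8.2,2],[0,0,0]],[255,[6.6,12.3,3],[0,0,0]],[255,[8.8,16.4,3],[0,0,0]],[255,[11,20.5,3],[0,0,0]],[255,[13.2,24.6,3],[0,0,0]],[255,[15.4,28.7,3],[0,0,0]],[255,[15.4,28.7,3],[0,0,0]]]'
python3 -m crank '[[255,[2.2,4.1,0],[0,0,0]],[255,[4.4,8.2,0],[0,0,0]],[255,[6.6,12.3,0],[0,0,0]],[255,[8.8,16.4,0],[0,0,1]],[255,[11,20.5,0],[0,0,1]],[255,[13.2,24.6,0],[0,0,2]],[255,[15.4,28.7,0],[0,0,2]],[255,[15.4,28.7,0],[0,0,2]]]'
cat > b.py <<'E'
from h import *
s=readout.read_state(); print(s["time"],s["position"],s["orientation"],s["ft_force"],s["width"])
p=imaging.read_camera("wrist"); save(p,"w1.png")
np.savez("wrist",**{k:p[k] for k in("pixels","z_map","mtx","extrinsics")})
for t in ("cover_lip","bolt_grip","catch_pad"):
    for d in finder.tip_of(t,p)[:2]:
        r,c=d["pixel"]; print(t,round(d["score"],2),np.round([r,c]),np.round(px2w(p,r,c),3))
E
python3 b.py
```

```text
time: 1.7
position: [0.298, -0.2594, 0.3035]
orientation: [0.992, 0.129, 0.001, -0.01]
ft_force: [-0.2, -0.4, 0.5]
width: 0.0
time: 2.5
position: [0.4539, 0.0315, 0.3032]
orientation: [0.989, 0.15, 0.001, -0.01]
ft_force: [-0.5, -0.5, -0.5]
width: -0.001
2.5 [0.45389579 0.03145087 0.30321415] [ 0.98870556  0.14951802  0.0010911  -0.01022164] [-0.5257313  -0.45623155 -0.51452905] -0.0011718806239901772
bolt_grip 0.6 [180. 315.] [0.476 0.011 0.157]
catch_pad 0.75 [170. 253.] [0.464 0.062 0.137]
catch_pad 0.51 [159. 101.] [0.408 0.226 0.05 ]
```

View pics/w1.png

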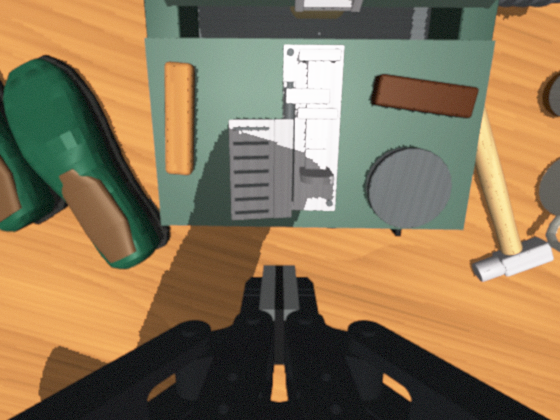

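The wrist view shows the thumb plate at cols 230–292, rows 120–218. The handle plate is end-on near (315,175), the deck front edge is at row 228, and the brush and tin are undisturbed. I'll refine the frame from these points.

```bash
cat > c.py <<'E'
from h import *
p=dict(np.load("wrist.npz")); P=cloud(p)
# front edge of deck: last row with z~.1 per column
pts=[]
for c in list(range(175,455,3)):
    r=np.where(abs(P[:,c,2]-.1)<.006)[0]; r=r[(r>200)&(r<240)]
    if len(r): pts.append(P[r.max(),c,:2])
def side(cols,f):
    o=[]
    for r in range(60,215,3):
        k=np.where(abs(P[r,:,2]-.1)<.006)[0]; k=k[(k>cols[0])&(k<cols[1])]
        if len(k): o.append(P[r,f(k),:2])
    return np.array(o)
L=side((135,200),min);Rr=side((440,505),max)
def line(q): 
    v=cv2.fitLine(np.float32(q),cv2.DIST_HUBER,0,.001,.001).ravel(); return v[:2]*np.sign(v[0]+1e-9),v[2:]
for n,q in(("front",pts),("L",L),("R",Rr)):
    d,x=line(q); print(n,len(q),np.degrees(np.arctan2(d[1],d[0])),x)
df,xf=line(pts); yaw=np.mean([np.arctan2(df[1],df[0])+np.pi/2*(-1 if df[1]>0 else 1)]+[np.arctan2(*line(q)[0][::-1]) for q in(L,Rr)])
R=np.array([[np.cos(yaw),-np.sin(yaw)],[np.sin(yaw),np.cos(yaw)]])
yl=(line(L)[1]@R)[1]; yr=(line(Rr)[1]@R)[1]; x0=(xf@R)[0]
o=R@np.array([x0+.115,(yl+yr)/2]); print("yaw",np.degrees(yaw),"o",o,"width",yl-yr)
u=(P[...,:2]-o)@R
t=(u[...,1]>.03)&(u[...,1]<.085)&(abs(u[...,0]+.05)<.06)&(P[...,2]>.124)&(P[...,2]<.15)
print("pad x,y range",np.percentile(u[t],[1,99],axis=0), "z",np.percentile(P[t][:,2],[2,50,98]))
t=(abs(u[...,1])<.02)&(abs(u[...,0]+.05)<.06)&(P[...,2]>.15)&(P[...,2]<.17)
print("handle",np.percentile(u[t],[2,50,98],axis=0),np.percentile(P[t][:,2],[50,98]))
s=readout.read_state(); print("tcp mach",(s["position"][:2]-o)@R)
np.savez("frame",o=o,R=R)
for n,x,y in(("cover",.085,0),("press",-.078,.029),("end",-.03,.029)): print(n,o+R@np.array([x,y])-s["position"][:2])
E
python3 c.py
```

```text
front 94 -73.31966 [ 0.42956558 -0.04438014]
L 52 16.698633 [0.45141628 0.15864575]
R 52 16.713669 [ 0.54758036 -0.12687129]
yaw 16.697546 o [0.52890384 0.02470794] width 0.30110797
pad x,y range [[-0.0941987   0.0304512 ]
 [-0.00984995  0.07314254]] z [0.13022482 0.13602801 0.14118819]
handle [[-0.05828454 -0.01187165]
 [-0.05480027  0.00071555]
 [-0.05229247  0.01183146]] [0.15578619 0.15866407]
tcp mach [-0.07329925  0.02418614]
cover [0.15857368 0.02231614]
press [-0.00588565  0.00326027]
end [0.04009042 0.0170516 ]
```

```bash
python3 -m crank '[[255,[4.4,0.7,0],[-1,0,0]],[255,[8.8,1.4,0],[-1,0,0]],[255,[13.2,2.1,0],[-1,0,0]],[255,[17.6,2.8,-2],[-1,0,0]],[255,[17.6,2.8,-5],[-1,0,0]],[255,[17.6,2.8,-8],[-1,0,0]],[255,[17.6,2.8,-8],[-1,0,0]]]'
python3 -m crank '[[255,[0,0,-1],[0,0,0]],[255,[-0.2,-0.1,-2],[0,0,0]],[255,[-0.5,-0.1,-3],[0,0,0]],[255,[-0.8,-0.2,-4],[0,0,0]],[255,[-1,-0.3,-5],[0,0,0]],[255,[-1.2,-0.4,-6],[0,0,0]],[255,[-1.2,-0.4,-6.4],[0,0,0]],[255,[-1.2,-0.4,-6.4],[0,0,0]]]'
```

```text
time: 3.4
position: [0.6251, 0.0526, 0.2182]
orientation: [0.99, 0.144, -0.006, -0.002]
ft_force: [-0.8, -0.0, -1.0]
width: 0.001
time: 4.2
position: [0.6118, 0.0485, 0.155]
orientation: [0.99, 0.144, -0.006, -0.002]
ft_force: [-7.6, -1.6, 11.9]
width: 0.002
```

```bash
python3 -m crank '[[255,[-0.1,0,-0.3],[0,0,0]],[255,[-0.1,0,-0.3],[0,0,0]],[255,[-0.1,0,-0.3],[0,0,0]]]'
python3 -m crank '[[140,[0,0,3],[0,0,0]],[140,[0,0,8],[0,0,0]],[140,[-4.5,-1.2,11],[0,0,0]],[140,[-9,-2.5,11],[0,0,0]],[140,[-13.5,-3,11],[0,0,0]],[140,[-17,-2.6,11],[0,0,0]],[140,[-17,-2.6,11],[0,0,0]],[140,[-17,-2.6,11],[0,0,0]]]'
cat > d.py <<'E'
from h import *
f=np.load("frame.npz");o,R=f["o"],f["R"]
s=readout.read_state(); print(s["time"],s["position"],s["ft_force"],s["width"],"mach",(s["position"][:2]-o)@R)
from scipy.spatial.transform import Rotation as Ro
print("tool axes",Ro.from_quat(s["orientation"]).as_matrix().T.round(3).tolist())
T=imaging.read_camera("top");P=cloud(T);u=(P[...,:2]-o)@R
for x0 in(.07,.09,.11,.13,.17,.19,.21):
    t=(abs(u[...,1])<.09)&(abs(u[...,0]-x0)<.006)&(P[...,2]<.2); print(x0,np.median(P[t][:,2]).round(4) if t.any() else None)
p=imaging.read_camera("wrist"); save(p,"w2.png")
E
python3 d.py
```

```text
time: 4.5
position: [0.6118, 0.0485, 0.1549]
orientation: [0.99, 0.144, -0.004, -0.001]
ft_force: [-6.5, -0.7, 18.2]
width: 0.002
time: 5.3
position: [0.442, 0.0228, 0.2648]
orientation: [0.989, 0.145, -0.003, -0.001]
ft_force: [0.6, 0.5, 0.4]
width: 0.454
5.3 [0.44203237 0.02276798 0.26484973] [0.63398025 0.53011466 0.38750595] 0.4542983921243869 mach [-0.0837659   0.02310171]
tool axes [[0.958, 0.286, -0.006], [0.286, -0.958, -0.003], [-0.007, 0.001, -1.0]]
0.07 0.1546
0.09 0.1548
0.11 0.1547
0.13 0.1546
0.17 0.1545
0.19 0.1547
0.21 0.1555
```

View pics/w2.png

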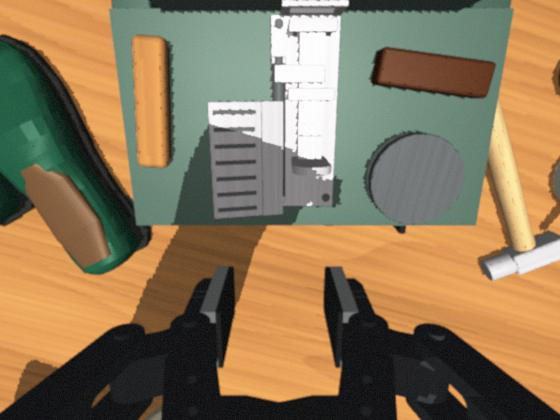

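The cover's top is level at z = 0.155, so it is shut. The bolt is still drawn, and the fingers straddle correctly: left over the plate, right behind the handle. Now I descend.

```bash
python3 -m crank '[[140,[0.3,0.6,-3],[0,0,0]],[140,[0.3,0.6,-7],[0,0,0]],[140,[0.3,0.6,-10],[0,0,0]],[140,[0.3,0.6,-11.5],[0,0,0]],[140,[0.3,0.6,-11.5],[0,0,0]]]'
python3 -m crank '[[140,[0,0,-0.5],[0,0,0]],[140,[0,0,-1],[0,0,0]],[140,[0,0,-1],[0,0,0]]]'
python3 d.py | head -1
```

```text
time: 5.9
position: [0.4455, 0.0288, 0.1468]
orientation: [0.989, 0.145, -0.006, -0.002]
ft_force: [-0.3, -0.8, 0.4]
width: 0.449
time: 6.2
position: [0.4459, 0.0288, 0.1367]
orientation: [0.989, 0.145, -0.006, -0.002]
ft_force: [-0.7, 0.8, 0.3]
width: 0.451
6.2 [0.4458775  0.02877542 0.13672496] [-0.71774102  0.77164072  0.31337367] 0.4511088019686186 mach [-0.07835685  0.02775107]
```

```bash
python3 -m crank '[[140,[0,0,-0.2],[0,0,0]],[140,[0,0,-0.4],[0,0,0]],[140,[0,0,-0.4],[0,0,0]]]';python3 -m crank '[[140,[0,0,-0.2],[0,0,0]],[140,[0,0,-0.4],[0,0,0]],[140,[0,0,-0.4],[0,0,0]]]'
```

```text
time: 6.6
position: [0.4464, 0.029, 0.1337]
orientation: [0.989, 0.145, -0.005, -0.002]
ft_force: [-0.1, 2.0, 3.3]
width: 0.452
time: 6.9
position: [0.4465, 0.0295, 0.1299]
orientation: [0.989, 0.145, -0.005, -0.002]
ft_force: [-1.0, 2.2, 5.0]
width: 0.453
```

```bash
python3 -m crank '[[140,[0,0,-0.2],[0,0,0]],[140,[0,0,-0.4],[0,0,0]],[140,[0,0,-0.4],[0,0,0]]]'; cat > e.py <<'E'
from h import *
import sys
f=np.load("frame.npz");o,R=f["o"],f["R"]
s=readout.read_state(); print(s["time"],"mach",(s["position"][:2]-o)@R,s["position"][2],"F mach",s["ft_force"][:2]@R,s["ft_force"][2])
p=imaging.read_camera("wrist"); save(p,sys.argv[1])
E
python3 e.py w3.png
```

```text
time: 7.2
position: [0.4463, 0.0302, 0.1261]
orientation: [0.989, 0.145, -0.005, -0.003]
ft_force: [-2.0, 3.2, 7.7]
width: 0.452
7.2 mach [-0.07756781  0.02900532] 0.12613728315290074 F mach [-1.00840777  3.69097278] 7.664567147869781
```

View pics/w3.png

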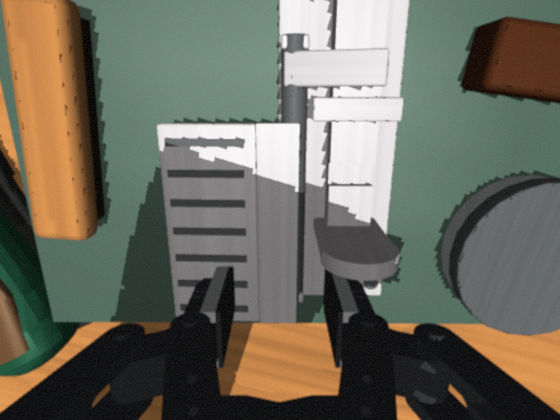

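The left fingertip presses the plate near its front end, and the right one is just behind the handle plate (≈(355,250)). Next I push along machine +x.

```bash
python3 -m crank '[[140,[0.5,0.15,0],[0,0,0]],[140,[0.95,0.29,0],[0,0,0]],[140,[1.3,0.4,0],[0,0,0]],[140,[1.6,0.5,0],[0,0,0]],[140,[1.6,0.5,0],[0,0,0]]]'; python3 e.py w4.png
```

```text
time: 7.75
position: [0.4604, 0.0347, 0.1262]
orientation: [0.989, 0.145, -0.006, -0.003]
ft_force: [-6.5, -1.6, 8.0]
width: 0.448
7.75 mach [-0.0627168   0.02926085] 0.12617456983860367 F mach [-6.66918058  0.29453411] 7.9703706191963954
```

```bash
python3 -m crank '[[140,[0.5,0.15,0],[0,0,0]],[140,[1,0.3,0],[0,0,0]],[140,[1.5,0.45,0],[0,0,0]],[140,[1.9,0.57,0],[0,0,0]],[140,[1.9,0.57,0],[0,0,0]]]'; python3 e.py w5.png
```

```text
time: 8.3
position: [0.4776, 0.0399, 0.1261]
orientation: [0.989, 0.145, -0.008, -0.002]
ft_force: [-6.5, -2.1, 8.4]
width: 0.45
8.3 mach [-0.04472775  0.02932385] 0.12610000373633473 F mach [-6.83401626 -0.10079075] 8.410644485855263
```

View pics/w5.png

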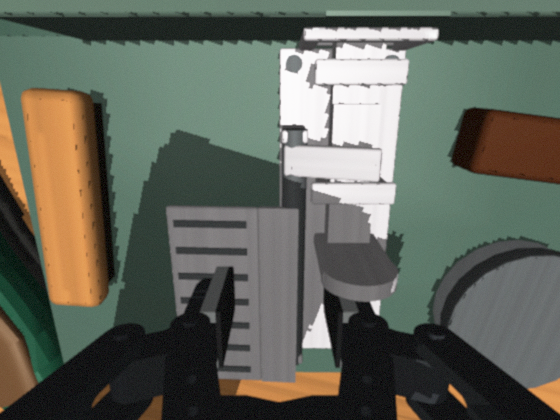

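The handle is moving with the fingers and the catch stays down. I'll continue to the stop.

```bash
python3 -m crank '[[140,[0.5,0.15,0],[0,0,0]],[140,[1,0.3,0],[0,0,0]],[140,[1.3,0.39,0],[0,0,0]],[140,[1.3,0.39,0],[0,0,0]]]'; python3 -m crank '[[140,[0.2,0.06,0],[0,0,0]],[140,[0.4,0.12,0],[0,0,0]],[140,[0.4,0.12,0],[0,0,0]]]'; python3 e.py w6.png
```

```text
time: 8.75
position: [0.4887, 0.0433, 0.1261]
orientation: [0.989, 0.145, -0.01, -0.002]
ft_force: [-5.8, -2.2, 7.6]
width: 0.456
time: 9.05
position: [0.4906, 0.0438, 0.1261]
orientation: [0.989, 0.145, -0.012, -0.001]
ft_force: [-6.3, -1.9, 9.0]
width: 0.451
9.05 mach [-0.03121997  0.02931721] 0.126084177197753 F mach [-6.59850911  0.02783846] 9.042311201516682
```

```bash
python3 -m crank '[[140,[0.3,0.09,0],[0,0,0]],[140,[0.6,0.18,0],[0,0,0]],[140,[0.6,0.18,0],[0,0,0]]]'; python3 -m crank '[[140,[0.3,0.09,0],[0,0,0]],[140,[0.6,0.18,0],[0,0,0]],[140,[0.6,0.18,0],[0,0,0]]]'; python3 e.py w7.png
```

```text
time: 9.4
position: [0.4923, 0.0444, 0.1261]
orientation: [0.989, 0.144, -0.016, 0.0]
ft_force: [-13.6, -4.1, 14.1]
width: 0.45
time: 9.7
position: [0.4922, 0.0444, 0.1261]
orientation: [0.989, 0.143, -0.022, 0.002]
ft_force: [-18.3, -6.9, 18.2]
width: 0.454
9.7 mach [-0.02948147  0.02936388] 0.12612729950047724 F mach [-19.52748843  -1.39694216] 18.170528634615092
```

It has hit the hard stop (19.5 N, TCP at machine x = −29.5 as predicted). Next I lift straight up to let the catch spring, then back away.

```bash
python3 -m crank '[[140,[0.1,0.03,0.5],[0,0,0]],[140,[0.1,0.03,1],[0,0,0]],[140,[0,0,1.5],[0,0,0]],[140,[-0.5,-0.15,3],[0,0,0]],[140,[-1,-0.3,7],[0,0,0]],[140,[-4,-1.2,11],[0,0,0]],[140,[-5,-1.5,13],[0,0,0]],[140,[-5,-1.5,13],[0,0,0]]]'; cat >> e.py <<'E'
P=cloud(p);u=(P[...,:2]-o)@R
t=(u[...,1]>.045)&(u[...,1]<.07)&(u[...,0]>-.09)&(u[...,0]<-.015)&(P[...,2]>.12)&(P[...,2]<.15)
for y in(.045,.055,.065): k=t&(abs(u[...,1]-y)<.003); print("pad z at",y,np.median(P[k][:,2]))
t=(abs(u[...,1])<.012)&(abs(u[...,0]+.03)<.05)&(P[...,2]>.152)&(P[...,2]<.17)
print("handle x",np.percentile(u[t][:,0],[2,50,98]))
P=cloud(imaging.read_camera("top"));u=(P[...,:2]-o)@R
print("cover z",[np.median(P[(abs(u[...,1])<.09)&(abs(u[...,0]-x)<.006)][:,2]).round(4) for x in(.07,.1,.2)])
E
python3 e.py w8.png
```

```text
time: 10.55
position: [0.4432, 0.0292, 0.2595]
orientation: [0.99, 0.143, -0.019, 0.002]
ft_force: [0.8, -0.2, -0.4]
width: 0.452
10.55 mach [-0.08079212  0.02895589] 0.25954445098409246 F mach [ 0.72141768 -0.40952742] -0.373113316570578
pad z at 0.045 0.13461694623115228
pad z at 0.055 0.13673096745401458
pad z at 0.065 0.13913078270786502
handle x [-0.01766013 -0.01478113 -0.01188333]
cover z [np.float64(0.1547), np.float64(0.1547), np.float64(0.1555)]
```

View pics/w8.png

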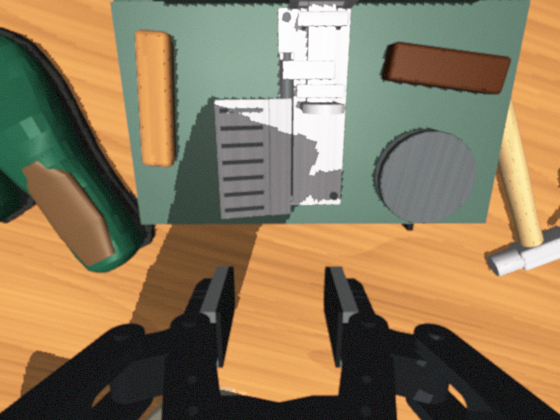

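The handle has moved 40.5 mm, the plate slope is back to 0.23 rad (catch up), the cover is level, and nothing else has shifted. Handing in.

```bash
python3 -c "
from plant import workorder; print(workorder.job_done())"
```

```text
the job is handed in; nothing more can be done
None
```

The buffing wheel is made safe and the job is handed in, at about 10.6 s on the robot's clock. I pushed the cover shut with closed fingertips. Then I held the thumb plate down with the left fingertip and pushed the bolt to its stop with the right one. Finally I lifted straight off so the catch could spring up.

The last checks, from the depth images before handing in, all agreed:
- **Cover:** its top is level at z = 0.155 m, which is shut.
- **Bolt:** the handle's rear face moved from machine x = −58 mm to about −17.7 mm, roughly 40 mm of travel. It stopped hard at 19.5 N, so it is home.
- **Catch:** the plate middle is back at z = 0.137 m with a slope of about 0.23 rad, which is its rest position.
- **Surroundings:** the robot is clear, with force readings under 1 N. In the last wrist picture the brush, wax and tin are undisturbed, as are the parts of the hammer and left shoe in view. I did not check the right shoe, dye bottle and mug again after the start, but the arm made no contact near them.

No check failed. The hand-in itself gives no verdict.

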